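# Roll the tube along the rails to the pointer posts

### The job

Roll the thick steel tube along the two wooden rails by pushing on its top with the fingertips, until it lies squarely in line with the pair of pointed posts, and leave it at rest there on the rails. Only roll it: do not grip it, lift it or shove it from low down on its side, and leave everything else where it is.

Things in the scene. Friction and masses are not known exactly. Their poses are not given: they have to be found in the camera images.
- tube: Thick steel tube, 60 mm in diameter, 200 mm long, 0.4 to 0.75 kg, lying across both rails. Origin at the middle of its axis, 65 mm above the bench (top at 95 mm); x along the tube. Slight rolling resistance: it stays where it is left, and let go at 0.1 m/s coasts about 10 to 15 mm. A fingertip pressed lightly on its top and moved level rolls it without slip, half as far as the fingertip goes.
- posts: Pair of steel clamps with upright pointed pins (12 mm thick, 103 mm high), fixed to the rails' outer faces. Origin on the bench midway between the pins, which stand at x = -124 and +124 mm: the tube's axis must end above this x axis. y runs along the rails. The clamp blocks (28 mm high) are lower than the rails; the tube passes between the pins with 18 mm to spare at each end.
- rest: Tube rest fixed to the bench: two flat-topped plywood rails along its y axis, each 480 mm long, 24 mm wide, 35 mm high, at x = -70 and +70 mm. Origin on the bench at the centre; same yaw as the posts. Stop blocks 14 mm high and 16 mm long stand on the rails at y = -232 and +232 mm. The posts may be to either side of the tube, 90 to 250 mm away.
- bar: Bystander: a thin dark steel bar, 25 mm in diameter, 180 mm long, lying across the rails near their left (+y) end. Origin at the middle of its axis; x along it.
- spanner: Bystander: a spanner 160 mm long lying on the bench between the rails, lower than the rails, so that the tube rolls over it without touching. Origin at its underside.
- spray: Bystander: a closed can, 66 mm in diameter, 190 mm high, standing on the bench. Origin at the centre of its underside.
- jar: Bystander: an amber glass jar, 70 mm in diameter, 90 mm high, standing on the bench. Origin at the centre of its underside.
- tape: Bystander: a roll of tape lying flat, 96 mm in diameter, 25 mm high. Origin at the centre of its underside.
- driver: Bystander: a screwdriver lying on the bench. Origin at its underside, x along it.
- tin: Bystander: an open empty tin, 74 mm in diameter, 100 mm high, standing on the bench. Origin at the centre of its underside.
Mind the look-alikes: they are no part of the job. Leave any green or orange look-alike of the tube alone.

How it is judged:
On the way:
1. the tube has made its first quarter turn by rolling, not sliding: turned over 75 degrees before it has gone 80 mm (angle between tube's own z axis and vertical above 1.3 rad and distance of tube from where it was at the start of the episode below 0.08 m and height (world z) of tube below 0.075 m), for 0.05 s.
At the end, for the whole second after the job is handed in: The tube lies on the rails at rest (slower than 10 mm/s), its middle within 12 mm of the line through the two pins and within 20 mm of midway between them, its axis within 0.1 rad (6 degrees) of that line (y of tube in the frame of posts between -0.012 and 0.012 m and x of tube in the frame of posts between -0.02 and 0.02 m and angle between the x axis of tube and the x axis of posts, either way round below 0.1 rad and height (world z) of tube between 0.06 and 0.07 m and linear speed of tube below 0.01 m/s and angular speed of tube below 0.3 rad/s); the robot touches nothing.
It fails at once if the tube is lifted more than 12 mm off the rails (height (world z) of tube above 0.077 m).
It fails at once if the fingers push the tube from low on its side (grasp point less than 77 mm above the bench, which puts the fingertips below the tube's middle) instead of on its top (contact force between the fingers and tube above 1 N and height (world z) of the grasp point below 0.077 m).
It fails at once if a bystander is moved: the thin bar by more than 20 mm, any other by more than 30 mm (distance of bar from where it was at the start of the episode above 0.02 m or distance of any of spanner, spray, jar, tape, driver, tin from where it was at the start of the episode above 0.03 m).
It also fails if it takes over 67 s, if anything falls off the work surface, if the arm or the gripper's body presses on something with over 40 N, if the wrist force passes 120 N, or if a joint passes its speed limit or range.

### The arm

A 6-joint arm with a two-finger parallel gripper is mounted at the origin on the work surface. World frame = base frame: x ahead of the robot, y to its left, z up, the work surface at z = 0. Lengths are in m, angles in rad, forces in N, time in s.
With the tool pointing down it reaches from about 0.375 to 0.75 m from the base axis. Payload 9 kg.
Tool frame: the origin (TCP) lies midway between the tips of the shut fingers; the grasp point (between the pads) lies 19 mm behind it; z points along the fingers, y is the line along which they close (so a half turn about z gives the same grasp; the last joint's range is limited). The gripper opens to 85 mm and grips with 20 to 120 N. Pads are 22 mm wide; open, the fingers measure 114 mm over their backs; the gripper's body (76 mm by 85 mm) begins 54 mm behind the grasp point. The pads swing forward as they close: fully open they stand 13 mm farther back than shut.
Start: joints at [-1.382, 0.104, 0.097, 1.564, 0, 1.353], TCP at [0.237, -0.551, 0.231] pointing down, gripper open.
Joint ranges: [-2.99, 2.99], [-0.84, 1.86], [-1.1, 1.16], [-1.84, 2.11], [-1.51, 1.56], [-3.14, 3.14]. Speed limits (rad/s): [2.22, 2.22, 2.57, 3.14, 3.14, 3.14].

### API

Orientations are given as a rotation vector (axis times angle).
In Python, from plant import * gives the robot as it stands. Calls block until the motion is done:
- move_to(position, orientation): joint-space move of the TCP to a pose.
- line_to(position, vel=0.15, rotation=None, until_force=None): straight line of the TCP; rotation=None keeps the orientation; vel is the mean speed in m/s. With until_force (N) it stops when the force on the tool has changed by that much, and returns True; else False.
- movej(angles): joint-space move.
- release() and grasp(grip_force=None): open the fingers fully, or close them until they stop; grip_force is the grip in N (None keeps the last).
- dwell(seconds).
- ik(position, orientation): joint angles nearest the present ones, or None.
- sense(): the state.
- grab_frame(name): name is "scene" or "top"; returns a dict with "frame" (400x640x3 uint8, red, green, blue), "camera_matrix" (3x3 intrinsics, pixels), "R" (3x3) and "t" (3): a world point X has camera coordinates R X + t. Camera axes: x right, y down, z forward; pixel columns grow to the right and rows downward; lengths in m; the calibration is good to about 2 mm. A picture is of the moment at which its call begins. There is no depth.
A pose or a line that the arm cannot do raises PlanningError and nothing moves.
- close_job(): hands the job in; it is judged then, once.
The state is a dict: "clock": time; "q": joint angles; "dq": joint speeds; "effort": joint torques, N m; "position": TCP position; "tcp_rot": TCP orientation; "wrist_force": force on the tool from outside, world axes, zero at the start; "moment": the same for the moment, N m; "opening": finger opening in m; "gripper_force": force on a finger pad.
Only numpy, scipy, OpenCV 4.12 (cv2) and the standard library are available. Lean on these libraries where they do the work, as an engineer would, in place of code of your own. Each camera call takes 0.05 s, during which the arm holds its last target. There are 200 camera calls.

## Working session

There is one attempt and no reset: what is moved stays moved. The work goes in short steps, each a Python script; the robot and the scene stay as the last script left them, time stands still between calls to the robot, and variables do not carry over. Pictures are saved under pics/ and viewed, at most 10 in all, crops included, and the job is handed in when it is done.

```bash
mkdir -p pics; python3 - <<'E'
from plant import *
import cv2
for n in("scene","top"):
    f=grab_frame(n); cv2.imwrite(f"pics/{n}0.png",f["frame"][:,:,::-1]); print(n,f["camera_matrix"].tolist(),f["R"].round(4).tolist(),f["t"].round(4).tolist())
print(sense())
E
```

```text
scene [[376.2788851006606, 0.0, 316.2325331546241], [0.0, 376.2788851006606, 199.70493617189223], [0.0, 0.0, 1.0]] [[-0.7852, 0.6192, 0.0026], [0.5271, 0.6706, -0.522], [-0.325, -0.4085, -0.8529]] [0.412, -0.2398, 1.5151]
top [[366.17919118973276, 0.0, 313.45703633450137], [0.0, 366.17919118973276, 204.63935181045176], [0.0, 0.0, 1.0]] [[0.0047, -1.0, 0.0079], [-0.9911, -0.0057, -0.1331], [0.1331, -0.0072, -0.9911]] [0.0025, 0.5527, 0.9587]
{'clock': 0.1, 'q': array([-1.38173265e+00,  1.04630760e-01,  9.65789177e-02,  1.56389639e+00,
        1.05549150e-05,  1.35312594e+00]), 'dq': array([ 1.00215627e-03, -1.69273747e-03,  1.01588097e-03,  7.49671604e-04,
        9.12284984e-04,  7.47531860e-05]), 'effort': array([ 8.03494826e-03, -5.58206534e+01,  5.04718816e+01,  1.31475207e-02,
       -1.63879577e-04, -3.38436223e-05]), 'position': array([ 0.23734077, -0.5507538 ,  0.2306228 ]), 'tcp_rot': array([-3.07572312e+00, -6.34268943e-01, -4.24420666e-05]), 'wrist_force': array([ 0.44214602, -0.71834854, -0.46393304]), 'moment': array([ 0.0234092 ,  0.03030718, -0.00175369]), 'gripper_force': 0.0, 'opening': 0.08537041575372525}
```

View pics/scene0.png

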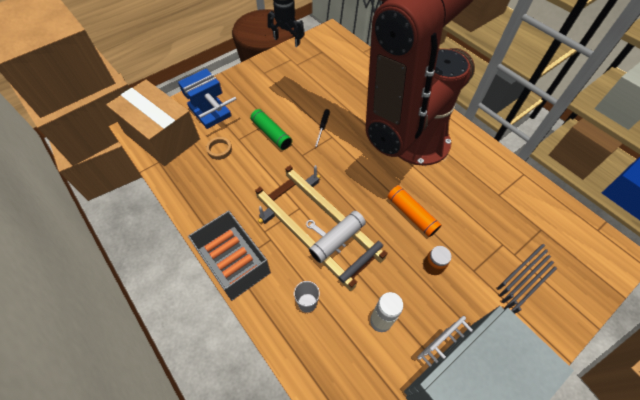

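View pics/top0.png

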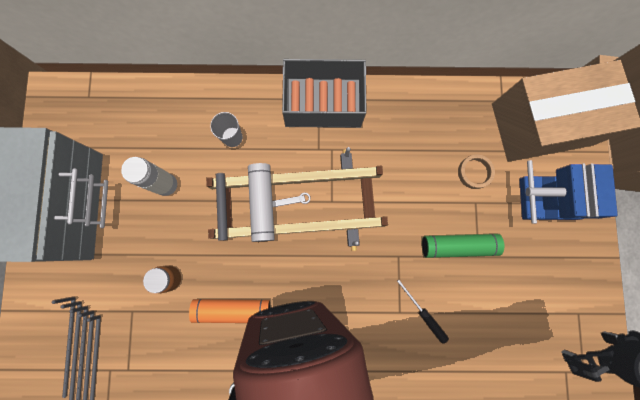

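The picture shows several tube-like things in the top view: the grey steel tube at (261,202), a thin dark bar at (222,207), a green tube at (462,245) and an orange tube at (230,311). I choose the grey one, which lies across the rails. The clamps are near (346,158) and (353,240). I'll check this in a close crop.

```bash
python3 - <<'E'
import cv2
a=cv2.imread("pics/top0.png")[140:260,200:395]; cv2.imwrite("pics/topc.png",cv2.resize(a,None,fx=4,fy=4,interpolation=cv2.INTER_CUBIC))
a=cv2.imread("pics/scene0.png")[155:295,245:395]; cv2.imwrite("pics/scenec.png",cv2.resize(a,None,fx=4,fy=4,interpolation=cv2.INTER_CUBIC))
E
```

```text
(no output)
```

View pics/topc.png

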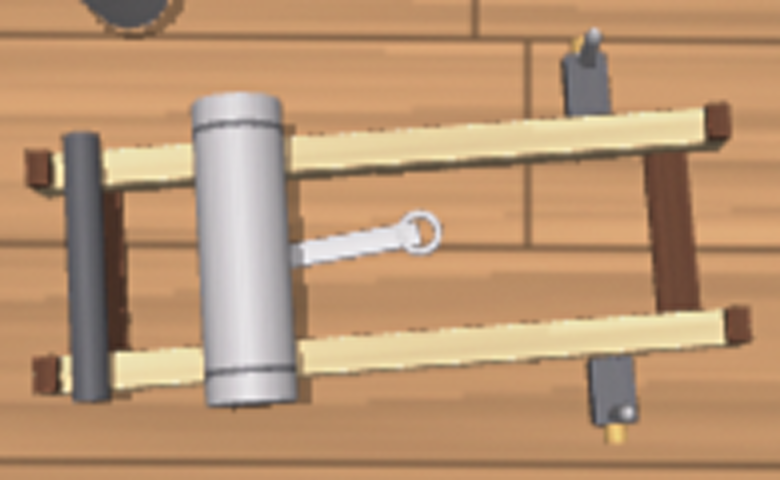

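View pics/scenec.png

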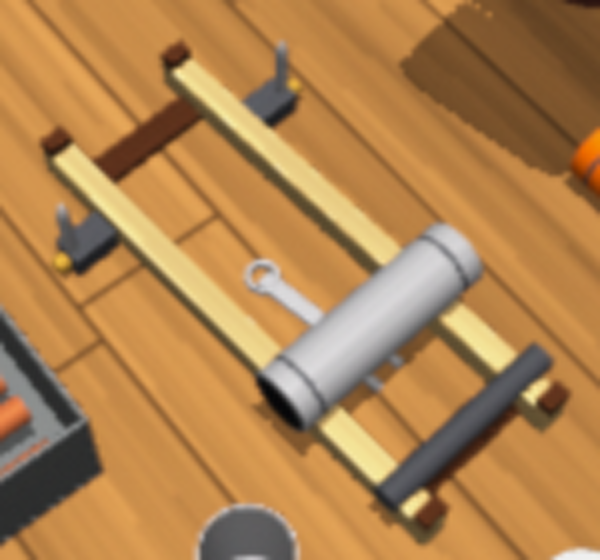

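The crops show the grey tube across both rails, with pin tips at top-view pixels (348.5,148.5) and (356.8,242.8), and scene pixels (260,206.8) and (315.2,166.2). The stop blocks are at the four rail ends.

```bash
cat > h.py <<'E'
from plant import *
import numpy as np, cv2
def ray(f,p):
    R,t=np.array(f["R"]),np.array(f["t"]); c=-R.T@t
    return c, R.T@np.linalg.solve(f["camera_matrix"],[p[0],p[1],1.])
def onz(f,p,z):
    c,d=ray(f,p); return c+d*(z-c[2])/d[2]
def tri(f,p,g,q):
    P=[np.array(k["camera_matrix"])@np.c_[k["R"],k["t"]] for k in(f,g)]
    X=cv2.triangulatePoints(*P,np.array(p,float),np.array(q,float)).ravel(); return X[:3]/X[3]
def proj(f,X): u=f["camera_matrix"]@(f["R"]@np.array(X)+f["t"]); return u[:2]/u[2]
def tube(f,x0,x1,y0=150,y1=255,dbg=None):
    """axis ends/centre of the grey tube in the top view"""
    im=f["frame"]; hsv=cv2.cvtColor(im,cv2.COLOR_RGB2HSV)
    m=((hsv[...,1]<45)&(hsv[...,2]>105)).astype(np.uint8)
    k=np.zeros_like(m);k[y0:y1,x0:x1]=m[y0:y1,x0:x1]
    k=cv2.morphologyEx(k,cv2.MORPH_OPEN,np.ones((9,9)))
    c=max(cv2.findContours(k,0,2)[0],key=cv2.contourArea); r=cv2.minAreaRect(c)
    b=cv2.boxPoints(r); b=b[np.argsort(b[:,1])]
    e=[onz(f,(b[0]+b[1])/2,.075),onz(f,(b[2]+b[3])/2,.075)]
    return onz(f,r[0],.067),e,r
E
python3 - <<'E'
from h import *
f,g=grab_frame("top"),grab_frame("scene")
n=tri(f,(356.75,242.75),g,(315.25,166.25)); w=tri(f,(348.5,148.5),g,(260,206.75))
print("pins",n.round(4),w.round(4)); 
A=onz(f,(356.75,242.75),.101);B=onz(f,(348.5,148.5),.101);print(A.round(4),B.round(4),((A+B)/2).round(4),np.linalg.norm(A-B))
s=[onz(f,(200+x/4,140+y/4),.049) for x,y in((38,169),(46,375),(718,121),(738,325))]
print(np.round(s,4).tolist()); print("rest",np.mean(s,0).round(4))
d=(s[0]+s[1]-s[2]-s[3])[:2]; print("rail dir",np.arctan2(d[1],d[0]),"pinline",np.arctan2(*(B-A)[1::-1]))
c,e,r=tube(f,225,300); print(c.round(4),np.round(e,4).tolist(),r, np.linalg.norm(e[0]-e[1]),np.arctan2(*(e[0]-e[1])[1::-1]))
E
```

```text
pins [ 0.4481 -0.1044  0.0871] [ 0.6954 -0.0856  0.0881]
[ 0.4482 -0.1032  0.101 ] [ 0.6918 -0.0845  0.101 ] [ 0.57   -0.0938  0.101 ] 0.24427284152606393
[[0.6105, 0.2867, 0.049], [0.4717, 0.2755, 0.049], [0.6467, -0.1739, 0.049], [0.5074, -0.1846, 0.049]]
rest [0.5591 0.0509 0.049 ]
rail dir 1.6487169498318694 pinline 0.07691630506968164
[0.5562 0.1448 0.067 ] [[0.6585, 0.1506, 0.075], [0.4546, 0.137, 0.075]] ((260.673583984375, 201.49246215820312), (77.3182601928711, 22.674232482910156), 87.51044464111328) 0.2043932884634022 0.06682074609035916
```

```bash
cat >> h.py <<'E'
from scipy.spatial.transform import Rotation as Rn
YAW=.078; U=np.array([-np.sin(YAW),np.cos(YAW),0]); V=np.array([np.cos(YAW),np.sin(YAW),0])  # along rails / along tube
POST=np.array([.5705,-.0942,0])
ROT=Rn.from_matrix(np.c_[np.cross(U,[0,0,-1]),U,[0,0,-1]]).as_rotvec()
def P(x,y,z): return POST+V*x+U*y+[0,0,z]   # posts frame -> world
def inpost(X): d=np.array(X)-POST; return round(d@V,4),round(d@U,4)
def stroke(x,ty,s,back=.011,vel=.1,F=4):
    """roll tube at post-frame y=ty by -s (s>0) ; back = start behind its top"""
    sg=np.sign(s); y=ty+sg*back
    line_to(P(x,y,.115),.25); line_to(P(x,y,.100),.1)
    hit=line_to(P(x,y,.090),.02,until_force=F)
    z=sense()["position"][2]; f0=sense()["wrist_force"][2]
    line_to(P(x,y-2*s,z),vel); f1=sense()["wrist_force"]
    line_to(P(x,y-2*s,.115),.2)
    print("stroke",hit,round(z,4),round(f0,1),f1.round(1),"t",round(sense()["clock"],1)); return ty-s
E
python3 - <<'E'
from h import *
f=grab_frame("top"); c,_,_=tube(f,225,300); print(inpost(c))
grasp(20)
x,y=inpost(c)
move_to(P(x,y+.011,.18),ROT); print(sense()["q"].round(2))
y=stroke(x,y,.02,vel=.06)
line_to(P(x,y-.05,.20),.25)
f=grab_frame("top"); cv2.imwrite("pics/top1.png",f["frame"][:,:,::-1])
f=grab_frame("scene"); cv2.imwrite("pics/scene1.png",f["frame"][155:295,245:395,::-1].repeat(3,0).repeat(3,1)); print(y)
E
```

```text
(np.float64(0.0044), np.float64(0.2394))
[ 0.05  0.03 -0.07  1.47 -0.   -0.03]
stroke True 0.0945 5.3 [ 2.9 -0.6  2.8] t 5.9
0.2194
```

View pics/top1.png

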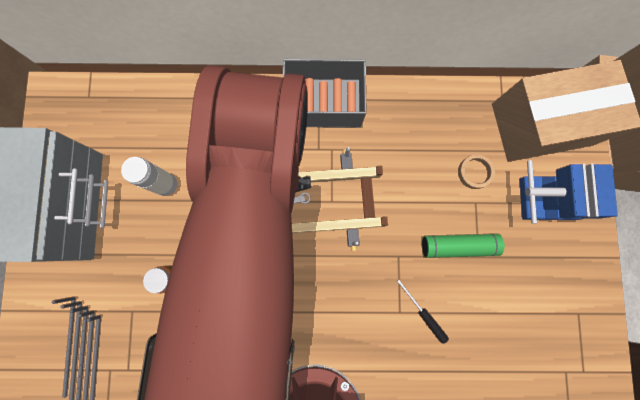

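View pics/scene1.png

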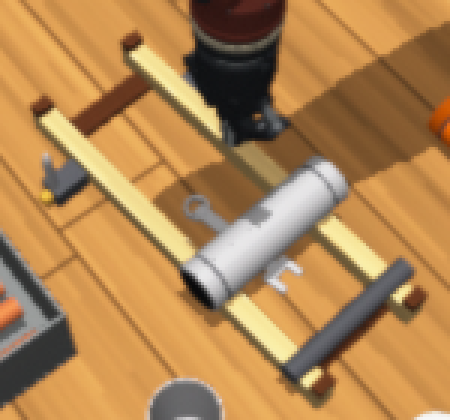

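The top view is now blocked by the arm. In the scene view the tube is clear of the gripper at about (332,233), has rolled, and is still square. I'll track it from the scene camera after checking that against the first pictures.

```bash
cat >> h.py <<'E'
def stube(f,im=None):
    im=f["frame"] if im is None else im
    hsv=cv2.cvtColor(im,cv2.COLOR_RGB2HSV); m=((hsv[...,1]<40)&(hsv[...,2]>95)).astype(np.uint8)
    k=np.zeros_like(m); k[165:285,255:372]=m[165:285,255:372]
    k=cv2.morphologyEx(cv2.morphologyEx(k,cv2.MORPH_CLOSE,np.ones((5,5))),cv2.MORPH_OPEN,cv2.getStructuringElement(2,(11,11)))
    c=max(cv2.findContours(k,0,2)[0],key=cv2.contourArea); r=cv2.minAreaRect(c); b=cv2.boxPoints(r)
    b=b[np.argsort(b[:,0])]; e=[onz(f,(b[i]+b[i+1])/2,.065) for i in(0,2)]
    d=(e[0]-e[1]); return inpost(onz(f,r[0],.065)),round(float(np.arctan2(d@U,d@V)),3),np.round(r[1],1)
E
python3 - <<'E'
from h import *
f=grab_frame("scene"); print(stube(f,cv2.imread("pics/scene0.png")[:,:,::-1])); a=stube(f); print(a)
E
```

```text
((np.float64(-0.0039), np.float64(0.2365)), 0.077, array([22.6, 58. ]))
((np.float64(-0.002), np.float64(0.231)), -0.073, array([25.5, 59.4]))
```

```bash
sed -i '/k=cv2.morphologyEx(cv2.morphologyEx(k,cv2.MORPH_CLOSE/c\    cs=cv2.findContours(k,0,2)[0]; k[:]=0; cv2.drawContours(k,[max(cs,key=cv2.contourArea)],-1,1,-1)\n    k=cv2.morphologyEx(k,cv2.MORPH_OPEN,cv2.getStructuringElement(2,(15,15))); stube.k=k' h.py
python3 - <<'E'
from h import *
f=grab_frame("scene"); i0=cv2.imread("pics/scene0.png")[:,:,::-1]; o=[]
for im in(i0,f["frame"]):
    print(stube(f,im)); j=im.copy(); c=cv2.findContours(stube.k,0,2)[0]; cv2.drawContours(j,c,-1,(255,0,0),1); o.append(j[165:285,255:372,::-1].repeat(3,0).repeat(3,1))
cv2.imwrite("pics/dbg.png",np.hstack(o))
for y in(.2394,.2194,.231): print(proj(f,P(.0044,y,.065)))
E
```

```text
((np.float64(-0.0036), np.float64(0.2406)), 0.005, array([18. , 58.3]))
((np.float64(-0.0001), np.float64(0.2245)), -0.033, array([20.3, 57.6]))
[336.3039098  235.65400351]
[332.01866256 231.58317463]
[334.49758557 233.93806125]
```

View pics/dbg.png

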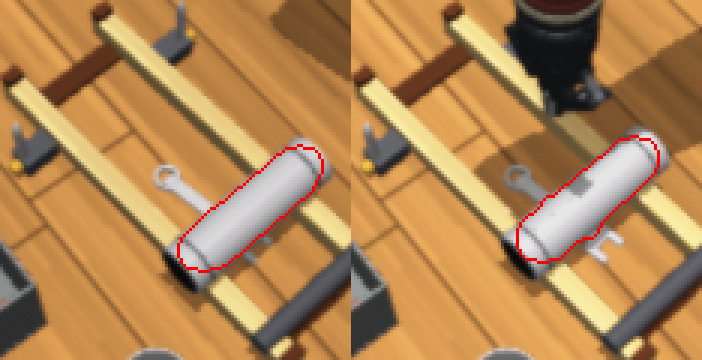

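The contours sit on the tube, apart from slight pollution by the spanner, so it has rolled about 18–20 mm as predicted. I'll carry on with short strokes.

```bash
python3 - <<'E'
from h import *
x,y=.002,.2205
for i in range(4):
    y=stroke(x,y,.021,vel=.1)
    if i in(1,3):
        line_to(P(x,y-.06,.20),.25); dwell(.1); f=grab_frame("scene"); print(y,stube(f))
cv2.imwrite("pics/scene2.png",f["frame"][155:295,245:395,::-1].repeat(3,0).repeat(3,1))
E
```

```text
stroke True 0.0944 5.6 [ 0.8 -0.5  4.8] t 8.7
stroke True 0.0944 5.0 [ 1.2 -0.3  3.2] t 10.5
0.17850000000000002 ((np.float64(-0.0012), np.float64(0.1818)), -0.016, array([18.6, 56.4]))
stroke True 0.0944 5.5 [1.1 0.6 3.1] t 13.3
stroke True 0.0945 4.1 [0.5 0.  3.7] t 15.0
0.13650000000000004 ((np.float64(0.0009), np.float64(0.1388)), -0.004, array([17.6, 55.6]))
```

View pics/scene2.png

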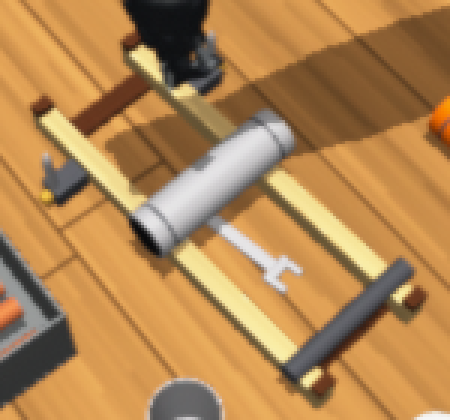

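The tube is square and tracking the prediction to within 3 mm; its centre is at about (317,217). I continue to just short of the pins.

```bash
python3 - <<'E'
from h import *
x,y=.003,.1375
for i in range(5):
    y=stroke(x,y,.021,vel=.1)
    if i==2: line_to(P(x,y-.06,.20),.25); dwell(.1); f=grab_frame("scene"); print(y,stube(f))
line_to(P(x,y+.15,.20),.25); dwell(.1); f=grab_frame("scene"); print(y,stube(f))
cv2.imwrite("pics/s3.png",np.hstack([k["frame"][r:r+130,c:c+180,::-1].repeat(2,0).repeat(2,1) for k,r,c in((f,145,220),(grab_frame("top"),140,220))]))
E
```

```text
stroke True 0.0942 5.3 [ 1.1 -0.4  6.6] t 17.8
stroke True 0.0943 5.4 [ 0.1 -0.3  5.1] t 19.6
stroke True 0.0945 5.1 [ 1.  -0.5  3.3] t 21.3
0.0745 ((np.float64(0.0045), np.float64(0.0758)), -0.009, array([16.8, 53. ]))
stroke True 0.0944 5.2 [0.7 0.  3.7] t 24.1
stroke True 0.0945 5.8 [0.9 0.7 4. ] t 25.9
0.03249999999999999 ((np.float64(0.014), np.float64(0.0335)), -0.007, array([16.4, 47.2]))
```

View pics/s3.png

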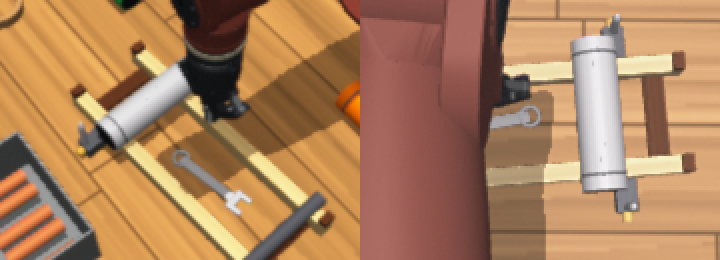

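From the +y side the top view shows the whole tube, its centre at about (520,113) in the crop, just short of the pins. I'll measure there and then do the last strokes.

```bash
cat >> h.py <<'E'
def meas():
    f=grab_frame("top"); c,e,r=tube(f,300,390); d=e[0]-e[1]
    c=onz(f,r[0],.066); return inpost(c),round(float(np.arctan2(d@U,d@V)),3),np.round(r[0]+r[1],1)
E
python3 - <<'E'
from h import *
(x,y),a,r=meas(); print(x,y,a,r)
x=.003; s=y/2
y=stroke(x,y,s,vel=.08,back=s/2)
y=stroke(x,y,s,vel=.06,back=s/2)
line_to(P(x,y+.15,.20),.25); dwell(.2); print(meas(), stube(grab_frame("scene")),sense()["clock"])
f=grab_frame("top");cv2.imwrite("pics/t4.png",cv2.resize(f["frame"][140:260,290:400,::-1],None,fx=4,fy=4,interpolation=cv2.INTER_CUBIC))
E
```

```text
-0.0057 0.027 -0.001 [341.2 199.6  85.1  26.6]
stroke True 0.0949 5.6 [-0.1 -0.6  2.4] t 29.2
stroke True 0.0949 4.9 [0.9 0.  2.6] t 31.0
((np.float64(0.0043), np.float64(0.0012)), 0.003, array([350.6, 195.2,  77.6,  22.5])) ((np.float64(0.0145), np.float64(0.0012)), 0.002, array([15.8, 46.6])) 32.1833
```

View pics/t4.png

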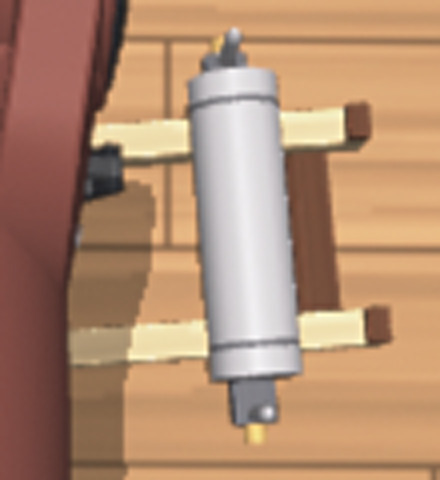

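The tube lies at (350.6,195.2) between the two pins, measured 1 mm from their line, 4 mm from midway and 0.003 rad off. It is at rest and the gripper is clear, so I hand in.

```bash
python3 - <<'E'
from h import *
print(meas()); print(close_job())
E
```

```text
((np.float64(0.0043), np.float64(0.001)), -0.005, array([350.7, 195.2,  77.5,  22.4]))
the job is handed in; nothing more can be done
None
```

I rolled the steel tube along the rails until it was in line with the pins, about 1 mm off their line, 4 mm from midway and within 0.005 rad by camera, then handed the job in; no verdict came back.

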